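Hook a clay cutter out from under the drying rack

TASK

The round blue clay cutter has slid in under the wire drying rack where the gripper cannot get at it. With the hook tool, draw it all the way out in front of the rack before touching it with the gripper, lay the hook tool flat on the table again, then put the round cutter back in the plywood tray, standing flat on its floor.

Things in the scene. Friction and masses are not known exactly. Their poses are not given: they have to be found in the camera images.
- cutter_center (a point): Round clay cutter: blue plastic ring, open at both ends, 40 mm outer diameter, 3.5 mm wall, 25 mm tall, standing on the table (axis z up) under the rack. Point: its centre, 12.5 mm above its underside. A square green cutter (36 mm, as tall), not wanted, stands about 130 mm to its left or right.
- hook_grip (a point): Hook tool lying flat; point on the handle, 13 mm above its underside; x to the hook, y to its open side, z up. Wooden handle 22 wide, 26 tall, x -90 to 20 mm; then a 6 mm steel shank, 6 mm below the point; hook: 12 mm tall crossbar, level with the underside, x 150-154, y -3 to 55, with a lip (y 51-55) back to x 138. Round cutter seats at x 130, y 27. The straight wooden tool has no hook.
- rack: Fixed wire rack, 200 mm deep (x), 300 wide (y), open at the front. Origin on the table under its middle, x to its back, y left, z up; front edge (nearest the robot) at x -101 mm. Wires along x every 20 mm, underside 64 mm above the table; thicker bar along front and back edges, top 73 mm. 6 mm legs at the corners (x +-98, y +-145). Two stacked tiles at the middle of its back half, up to 84 mm.
- tray: Empty shallow plywood tray, fixed, open on top, 170 mm (x) by 140 mm (y), 24 mm tall, walls and floor 6 mm thick. Origin at the centre of its underside, z up; inner floor 6 mm above the table.
Things that resemble listed ones, but are neither listed nor needed, are in the scene too. Of the things shaped like the part that bears cutter_center, the blue one is meant.

How it is judged (in metres and radians):
On the way, in this order (a step that is already met when the one before it is completed fails the run):
1. the hook tool bears on the round cutter while the cutter is still under the rack (x of cutter_center in the frame of rack above -0.101 m and contact force between hook and cutter above 0.02 N).
2. the round cutter has been drawn out in front of the rack: its centre at least 20 mm before the front edge, standing flat on the table (x of cutter_center in the frame of rack below -0.121 m and height (world z) of cutter_center below 0.018 m and angle between cutter_center's own z axis and vertical below 0.2 rad), for 0.2 s.
At the end, for the whole second after the job is handed in: The round cutter stands in the tray, flat on its floor (within 10 degrees and about 5 mm in height, centre within 80 mm of the tray's centre); the hook tool lies flat on the table (within 10 degrees, underside within 6 mm of the table) (horizontal distance between cutter_center and tray below 0.08 m and z of cutter_center in the frame of tray between 0.012 and 0.024 m and angle between each of cutter_center, hook_grip's own z axis and vertical below 0.17 rad and height (world z) of hook_grip below 0.019 m); the robot touches nothing.
It fails at once if the gripper touches the round cutter while its centre is still under the rack or within 10 mm of its front edge (x of cutter_center in the frame of rack above -0.111 m and contact force between the arm and cutter above 0.3 N).
It also fails if it takes over 67 s, if anything falls off the work surface, if the arm or the gripper's body presses on something with over 40 N, if the wrist force passes 120 N, or if a joint passes its speed limit or range.

ROBOT

A 7-joint arm with a two-finger parallel gripper is mounted at the origin on the work surface. World frame = base frame: x ahead of the robot, y to its left, z up, the work surface at z = 0. Lengths are in m, angles in degrees, forces in N, time in s.
With the tool pointing down it reaches from about 0.4 to 0.875 m from the base axis. Payload 6.5 kg.
Tool frame: the origin (TCP) lies midway between the tips of the shut fingers; the grasp point (between the pads) lies 19 mm behind it; z points along the fingers, y is the direction in which the jaws open and shut (so a half turn about z gives the same grasp; the last joint's range is limited). The gripper opens to 88 mm and grips with 3 to 60 N. Pads are 18 mm wide; open, the fingers measure 123 mm over their backs; the gripper's body (75 mm by 187 mm) begins 45 mm behind the grasp point.
Start: joints at [-75.298, 30.733, -0.252, 88.115, 0.149, 61.152, -4.079], TCP at [0.206, 0.616, 0.239] pointing down, gripper open.
Joint ranges: [-154.64, 154.64], [-21.42, 123.67], [-72.66, 72.17], [13.99, 137.28], [-74.86, 254.86], [10.95, 109.41], [-158.01, 158.01]. Speed limits (degrees/s): [136.94, 136.94, 180, 180, 180, 180, 180].

INTERFACE

Orientations are given as a 3x3 rotation matrix whose columns are the frame's x, y, z axes.
In Python, from rig import readout, cams, env gives the robot as it stands.
- The arm moves only by the tool step_arm, never from a script. Its argument "steps" is a list of rows, each a list of 2 entries, a list of its own where there are three numbers: the shift along the world's x, y, z in m, then the turn about the world's z in degrees. In form: [[[x, y, z], turn], ...]. A call has 1 to 12 rows; each row shifts and turns the commanded pose from where the row before left it; what a row does not reach is not made up. A row lasts 1/10 s, in which the tool goes at most 50 mm and 8.59 degrees, less where a joint would pass 70% of its speed; a pose out of reach is approached as far as the arm can. A call with a gripper value outside its range is refused whole. "gripper" is the closure, from -1 (fully open) to 1 (shut), set as the call begins (left out, the last holds). The fingers move at their own pace and stop on an object; "force" is the grip in N (left out, the last holds). Time passes only in rows, so rows that do not move let the fingers close. It gives the time, the measured TCP pose, the force and the opening at its end, in the units of the state.
- readout.observe(): the state, without advancing time (a new reading comes with each control period).
- cams.camera(name): name is "scene" or "top" or "wrist"; returns (picture, depth): 384x512x3 uint8, red, green, blue; 384x512 float32, m along the optical axis (not along the pixel's ray), 0 where there is no reading.
- cams.calibration(name): a dict with "fx", "fy", "cx", "cy" (pixels), "cam_to_world" (4x4, takes a point from camera to world coordinates); the wrist camera has in their place "hand_eye" (4x4, takes a point from camera to tool coordinates, whose origin is the TCP and whose axes are the flange's). Camera axes: x right, y up, looking along -z (the intrinsics and any distortion apply to the point x, -y, -z); pixel columns grow to the right and rows downward; lengths in m; the calibration is good to about 2 mm. A picture is of the moment at which its call begins: read the wrist's pose just before it. calibration takes no time and is no camera call.
- env.hand_in(): hands the job in, once; it reports no verdict.
The state is a dict: "time": time; "qpos": joint angles; "qd": joint speeds; "joint_torque": joint torques, N m; "ee_pos": TCP position; "orientation": TCP orientation; "wrist_force": force on the tool from outside, world axes, zero at the start; "torque": the same for the moment, N m; "width": finger opening in m.
Only numpy, scipy, OpenCV 4.12 (cv2) and the standard library are available. Lean on these libraries where they do the work, as an engineer would, in place of code of your own. Each camera call takes 0.05 s, during which the arm holds its last target. There are 200 camera calls.

## Working session

There is one attempt and no reset: what is moved stays moved. The work goes in short steps, Python scripts to look and compute and a tool call to move; the robot and the scene stay as the last step left them, time stands still between calls to the robot, and variables do not carry over. Pictures are saved under pics/ and viewed, about 8 in all and at most 12, crops included, and the job is handed in when it is done.

Besides the shell and the picture viewer there is one more tool, called after "Request:" as name([rows], argument=value, ...), one row to a line, values as JSON. step_arm: Moves the arm, as the interface text tells. Its arguments: {"type":"object","properties":{"steps":{"type":"array"},"gripper":{"type":"number"},"force":{"type":"number"}},"required":["steps"]}

```bash
mkdir -p pics; cat > h.py <<'E'
import numpy as np, cv2
from rig import readout, cams, env
def grab(n):
    s=readout.observe(); im,d=cams.camera(n); c=cams.calibration(n)
    if 'cam_to_world' in c: T=np.array(c['cam_to_world'])
    else:
        P=np.eye(4); P[:3,:3]=s['orientation']; P[:3,3]=s['ee_pos']; T=P@np.array(c['hand_eye'])
    np.savez(f'{n}.npz',im=im,d=d,T=T,k=[c['fx'],c['fy'],c['cx'],c['cy']]); return im
def save(im,f,box=None,sc=1):
    if box: im=im[box[1]:box[3],box[0]:box[2]]
    cv2.imwrite('pics/'+f,cv2.resize(im[:,:,::-1],None,fx=sc,fy=sc,interpolation=cv2.INTER_CUBIC))
def cloud(n):
    z=np.load(n+'.npz'); d=z['d']; fx,fy,cx,cy=z['k']
    v,u=np.mgrid[:d.shape[0],:d.shape[1]]
    p=np.stack([(u-cx)/fx*d,-(v-cy)/fy*d,-d,np.ones_like(d)],-1)@z['T'].T
    p=p[...,:3]; p[d==0]=np.nan; return p,z['im']
def ray(n,u,v,zz):
    z=np.load(n+'.npz'); fx,fy,cx,cy=z['k']; T=z['T']
    r=T[:3,:3]@np.array([(u-cx)/fx,-(v-cy)/fy,-1]); o=T[:3,3]; return o+r*(zz-o[2])/r[2]
E
python3 - <<'E'
from h import *
for n in('top','scene'):
    im=grab(n); save(im,n+'0.png',sc=1.5); print(cams.calibration(n))
print(readout.observe())
E
```

```text
{'fx': 497.63302909495707, 'fy': 497.63302909495707, 'cx': 266.5309608488028, 'cy': 189.35119754530055, 'cam_to_world': array([[ 3.82540670e-02,  9.78016669e-01, -2.04987857e-01,
         2.91800217e-01],
       [-9.99239023e-01,  3.90028841e-02, -3.87758432e-04,
        -2.66498774e-03],
       [ 7.61588342e-03,  2.04846700e-01,  9.78764439e-01,
         1.39330867e+00],
       [ 0.00000000e+00,  0.00000000e+00,  0.00000000e+00,
         1.00000000e+00]])}
{'fx': 487.1649983834071, 'fy': 487.1649983834071, 'cx': 261.636536310731, 'cy': 192.14476312587095, 'cam_to_world': array([[ 0.63496291, -0.56109732,  0.53102909,  1.23222288],
       [ 0.77251621,  0.46684079, -0.43043975, -0.53239568],
       [-0.00638746,  0.68354186,  0.72988336,  0.91571157],
       [ 0.        ,  0.        ,  0.        ,  1.        ]])}
{'time': 0.1, 'qpos': array([-75.29912132,  30.77253148,  -0.25376711,  88.16321576,
         0.14772441,  61.15312613,  -4.08138231]), 'qd': array([-0.00093024, -0.13168389, -0.01895152, -0.09937043,  0.04061234,
       -0.00933584, -0.08429422]), 'joint_torque': array([ 1.88240803e-03, -5.72074842e+01,  9.93676186e-01, -2.52227068e+01,
       -5.60921046e-02,  1.35624703e-02,  3.95286509e-05]), 'ee_pos': array([0.20602028, 0.61591077, 0.23794624]), 'orientation': array([[-9.48363821e-01,  3.17184344e-01, -3.93945598e-04],
       [ 3.17184573e-01,  9.48362649e-01, -1.49437770e-03],
       [-1.00389919e-04, -1.54216721e-03, -9.99998806e-01]]), 'wrist_force': array([0.47569795, 0.00721924, 0.33809826]), 'torque': array([-0.01771195, -0.08428675, -0.00042379]), 'width': 0.08817922330580986}
```

View pics/top0.png

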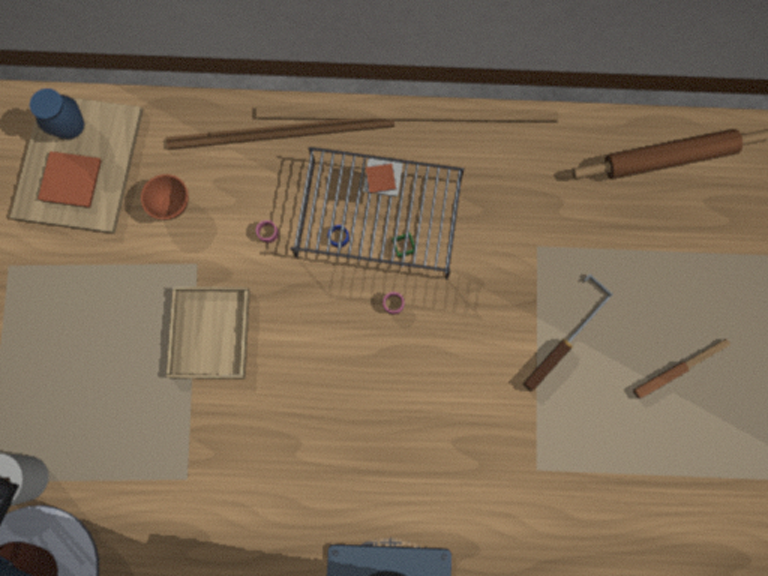

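View pics/scene0.png

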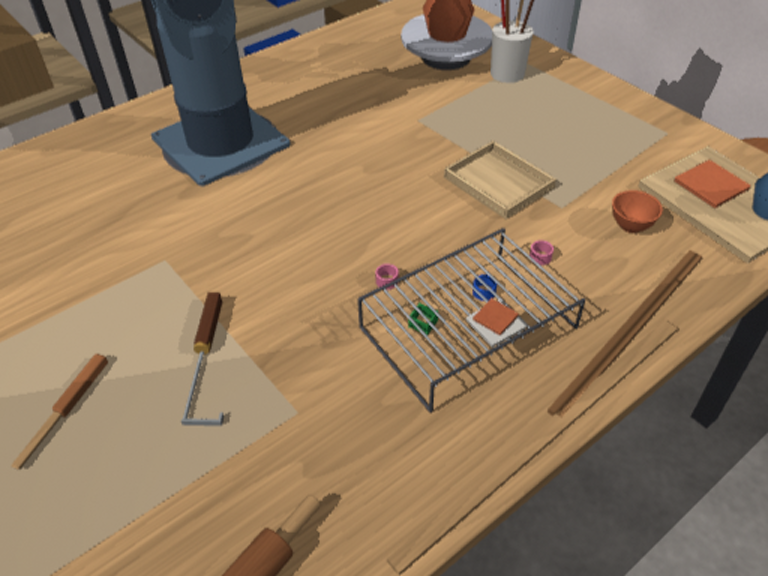

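The top view shows, in 1.5x pixels: the blue cutter at (338,237) under the rack, green at (403,245), pink rings at (266,232) and (393,303), the tray around (206,334), the hook handle from (528,386) to (568,344) and the crossbar from (609,295) to (583,278). The scene view agrees.

```bash
python3 - <<'E'
from h import *
p,im=cloud('top'); I=im.astype(int)
v,u=np.mgrid[:384,:512]
# blue
def cen(m,n):
    q=p[m&~np.isnan(p[...,0])]; print(n,m.sum(),'px',u[m].mean(),v[m].mean(),'med',np.median(q,0),'min',q.min(0),'max',q.max(0)); return q
box=lambda a,b,c,d:(u>=a)&(u<c)&(v>=b)&(v<d)
hsv=cv2.cvtColor(im,cv2.COLOR_RGB2HSV)
bl=box(213,145,240,170)&(hsv[...,0]>110)&(hsv[...,0]<130)&(hsv[...,1]>130); q=cen(bl,'blue')
q=q[q[:,2]>0.018]; q=q[q[:,2]<.035]; print(cv2.minEnclosingCircle(q[:,:2].astype(np.float32)))
gr=box(255,150,285,175)&(hsv[...,0]>45)&(hsv[...,0]<90)&(hsv[...,1]>100); q=cen(gr,'green')
# pinks
for b in((168,145,186,163),(253,192,272,212)):
    q=cen(box(*b)&(p[...,2]>.015),'pink')
# hook
h=box(345,220,384,265)&(p[...,2]>.018); q=cen(h,'handle')
r=cv2.minAreaRect(q[:,:2].astype(np.float32)); print(r); print(cv2.boxPoints(r))
h=box(370,180,412,240)&(p[...,2]>.004); q=cen(h,'shank+hook')
t=box(100,185,175,260)&(p[...,2]>.017)&(p[...,2]<.04); q=cen(t,'tray'); r=cv2.minAreaRect(q[:,:2].astype(np.float32)); print(r,cv2.boxPoints(r))
k=box(190,95,315,190)&(p[...,2]>.058)&(p[...,2]<.08); q=cen(k,'rack'); r=cv2.minAreaRect(q[:,:2].astype(np.float32)); print(r,cv2.boxPoints(r))
a=np.hstack([cv2.resize(im[175:270,340:430],None,fx=4,fy=4,interpolation=2),cv2.resize(im[95:190,190:285],None,fx=4,fy=4,interpolation=2)]); save(a,'crop1.png')
for (x,y) in((1,1),):pass
E
```

```text
blue 16 px 227.3125 157.625 med [0.66125728 0.10762707 0.02372564] min [0.65211297 0.10213995 0.01810448] max [0.68602822 0.13020008 0.02797168]
((0.6681360602378845, 0.11904927343130112), 0.01802998036146164)
green 25 px 270.2 162.84 med [ 0.65611334 -0.00555028  0.02374096] min [ 0.63535112 -0.0236025   0.01385123] max [0.67637068 0.00456399 0.02975092]
pink 76 px 177.43421052631578 153.57894736842104 med [0.67291788 0.2551442  0.02311982] min [0.65301765 0.23659207 0.01530159] max [0.6923069  0.27418765 0.03233263]
pink 64 px 261.9375 201.46875 med [0.5427793  0.00851542 0.02510947] min [ 0.52446272 -0.01038064  0.01500496] max [0.56203991 0.02886997 0.03177494]
handle 337 px 365.0059347181009 243.0326409495549 med [ 0.43823411 -0.27811809  0.02643554] min [ 0.39077961 -0.32386548  0.01823067] max [ 0.48712297 -0.23477072  0.03718953]
((0.4390730559825897, -0.2794276475906372), (0.022343065589666367, 0.11493566632270813), 49.164039611816406)
[[ 0.38828874 -0.2503019 ]
 [ 0.47524732 -0.3254578 ]
 [ 0.48985738 -0.3085534 ]
 [ 0.4028988  -0.23339748]]
shank+hook 702 px 389.9088319088
[... 208 characters left out ...]
1755 0.35036993 0.02278686] min [0.38979211 0.27884843 0.01701663] max [0.56288795 0.42367723 0.03246136]
((0.47637397050857544, 0.35092294216156006), (0.16925442218780518, 0.14179518818855286), 1.9619476795196533) [[0.38936913 0.4188817 ]
 [0.39422357 0.27716964]
 [0.5633788  0.28296417]
 [0.55852437 0.42467624]]
rack 2042 px 251.92556317335945 138.30607247796277 med [0.71654503 0.04231977 0.06923044] min [ 0.59496549 -0.11122942  0.05830477] max [0.82527102 0.20163022 0.07997281]
((0.7105059027671814, 0.045124784111976624), (0.2940503656864166, 0.2052173614501953), 83.9645004272461) [[ 0.5930071  -0.09029667]
 [ 0.79708695 -0.11187418]
 [ 0.8280047   0.18054624]
 [ 0.62392485  0.20212375]]
```

View pics/crop1.png

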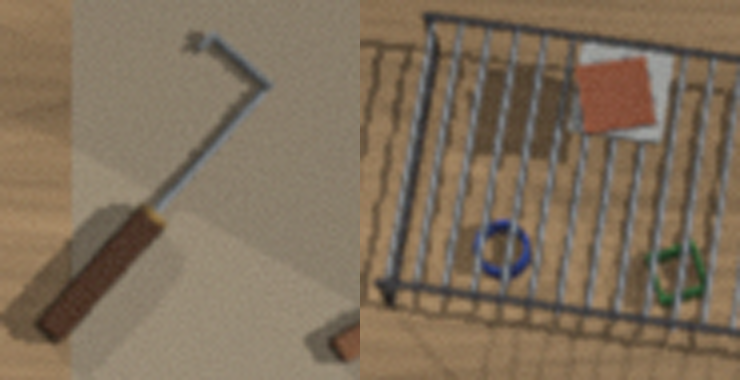

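The crop confirms it: the blue ring centre is at crop (503,250) and the hook corner at crop (268,85). My plan is to grip the handle at its middle (hook x = -35), carry the hook in at about 37 mm height (over the cutters, under the wires), lower it behind the ring and pull.

```bash
python3 - <<'E'
from h import *
f=lambda a,b,ox,oy,z:ray('top',ox+a/4-.4,oy+b/4-.4,z)
B=f(503-360,250,190,95,.022); print('blue',B)
print('blue bottom/top variants',f(143,250,190,95,.025))
hc=f(268,85,340,175,.010); print('hook corner',hc, 'lip',f(212,38,340,175,.010))
c=np.array([.4391,-.2794]); a=np.deg2rad(-40.8); R=np.array([[np.cos(a),-np.sin(a)],[np.sin(a),np.cos(a)]])
g=c+R@[35,0]*np.array(1e-3); print('hookgrip',g,'corner in hook',R.T@(hc[:2]-g), 'lip',R.T@(f(212,38,340,175,.010)[:2]-g))
ra=np.deg2rad(-6.05); RR=np.array([[np.cos(ra),-np.sin(ra)],[np.sin(ra),np.cos(ra)]]); rc=np.array([.7105,.0451])
b=RR.T@(B[:2]-rc); print('blue in rack',b)
for th in(-26,-30):
    t=np.deg2rad(th); T=np.array([[np.cos(t),-np.sin(t)],[np.sin(t),np.cos(t)]])
    for s in((.112,.028),(.130,.028)):
        G=B[:2]-T@s; P=G+T@[-.035,0]
        corner=[ (RR.T@(P+T@[.0375,y]-rc))[0] for y in(.0935,-.0935)]
        print(th,s,'TCP',P,'body corner rack x',corner)
E
```

```text
blue [0.66823449 0.11884443 0.022     ]
blue bottom/top variants [0.66741097 0.11857861 0.025     ]
hook corner [ 0.57852459 -0.4001266   0.01      ] lip [ 0.61113142 -0.36080686  0.01      ]
hookgrip [ 0.46559483 -0.30226972] corner in hook [ 0.14942897 -0.00028654] lip [0.14841985 0.05078428]
blue in rack [-0.04980249  0.06887907]
-26 (0.112, 0.028) TCP [0.52383737 0.15811876] body corner rack x [np.float64(-0.13038287973569884), np.float64(-0.19418727537648053)]
-26 (0.13, 0.028) TCP [0.50765908 0.16600944] body corner rack x [np.float64(-0.14730271290846028), np.float64(-0.21110710854924197)]
-30 (0.112, 0.028) TCP [0.52692876 0.16809572] body corner rack x [np.float64(-0.12328552688200696), np.float64(-0.19919617027814002)]
-30 (0.13, 0.028) TCP [0.5113403  0.17709572] body corner rack x [np.float64(-0.13973572786167052), np.float64(-0.21564637125780353)]
```

Request:
step_arm([
  [[0.03, -0.035, 0], -4],
  [[0.03, -0.035, 0], -4],
  [[0.03, -0.035, 0], -4],
  [[0.03, -0.035, 0], -4],
  [[0.03, -0.035, 0], -4],
  [[0.03, -0.035, 0], -2.3],
  [[0.03, -0.035, 0], 0],
  [[0.03, -0.035, 0], 0],
  [[0.01, -0.04, 0], 0],
  [[0, -0.04, 0], 0],
  [[0, -0.04, 0], 0],
  [[0, -0.04, 0], 0],
], gripper=-1)

```text
time: 1.3
ee_pos: [0.4558, 0.1746, 0.2384]
orientation: [[-0.757, 0.653, -0.001], [0.653, 0.757, -0.0], [0.0, -0.001, -1.0]]
wrist_force: [0.3, -0.2, -0.6]
width: 0.0881
```

Request:
step_arm([
  [[0, -0.04, 0], 0],
  [[0, -0.04, 0], 0],
  [[0, -0.04, 0], 0],
  [[0, -0.04, 0], 0],
  [[0, -0.04, 0], 0],
  [[0, -0.04, 0], 0],
  [[0, -0.04, 0], 0],
  [[0, -0.04, 0], 0],
  [[0, -0.04, 0], 0],
  [[0, -0.04, 0], 0],
  [[-0.01, -0.03, 0], 0],
  [[0, 0, 0], 0],
])

```text
time: 2.5
ee_pos: [0.444, -0.2583, 0.2387]
orientation: [[-0.752, 0.659, -0.001], [0.659, 0.752, -0.002], [-0.001, -0.002, -1.0]]
wrist_force: [0.4, 0.2, 0.5]
width: 0.0881
```

Request:
step_arm([
  [[-0.005, -0.021, -0.03], 0.4],
  [[0, 0, -0.035], 0],
  [[0, 0, -0.035], 0],
  [[0, 0, -0.035], 0],
  [[0, 0, -0.03], 0],
  [[0, 0, -0.025], 0],
  [[0, 0, -0.02], 0],
  [[0, 0, -0.015], 0],
  [[0, 0, -0.006], 0],
  [[0, 0, 0], 0],
  [[0, 0, 0], 0],
])

```text
time: 3.6
ee_pos: [0.4417, -0.2747, 0.0084]
orientation: [[-0.762, 0.648, 0.001], [0.648, 0.762, -0.0], [-0.001, 0.0, -1.0]]
wrist_force: [-0.1, 0.1, 0.1]
width: 0.0882
```

Request:
step_arm([
  [[-0.003, -0.005, -0.004], -0.4],
  [[0, 0, 0], 0],
  [[0, 0, 0], 0],
])

```text
time: 3.9
ee_pos: [0.4382, -0.28, 0.004]
orientation: [[-0.757, 0.654, 0.0], [0.654, 0.757, -0.0], [-0.001, 0.0, -1.0]]
wrist_force: [-0.1, 0.6, 0.8]
width: 0.0881
```

Request:
step_arm([
  [[0, 0, 0], 0],
  [[0, 0, 0], 0],
  [[0, 0, 0], 0],
  [[0, 0, 0], 0],
  [[0, 0, 0], 0],
  [[0, 0, 0], 0],
  [[0, 0, 0], 0],
  [[0, 0, 0], 0],
  [[0, 0, 0], 0],
  [[0, 0, 0], 0],
], gripper=1, force=45)

```text
time: 4.9
ee_pos: [0.4383, -0.2795, 0.0037]
orientation: [[-0.757, 0.653, 0.0], [0.653, 0.757, 0.0], [0.0, 0.0, -1.0]]
wrist_force: [-0.1, 0.4, 0.0]
width: 0.0216
```

Request:
step_arm([
  [[0, 0, 0.02], 0],
  [[0, 0, 0.03], 0],
  [[0, 0.01, 0.04], 0],
  [[0, 0.03, 0.04], 2],
  [[0, 0.04, 0], 2],
  [[0, 0.04, 0], 2],
  [[0, 0.04, 0], 2],
  [[0, 0.04, 0], 2],
  [[0, 0.04, 0], 2],
  [[0, 0.04, 0], 1.8],
  [[0, 0.04, 0], 1],
  [[0, 0.02, 0], 0],
])

```text
time: 6.1
ee_pos: [0.4377, 0.0639, 0.1336]
orientation: [[-0.901, 0.434, -0.0], [0.434, 0.901, 0.001], [0.001, 0.001, -1.0]]
wrist_force: [0.3, -0.6, -0.9]
width: 0.0216
```

Request:
step_arm([
  [[0, 0.03, 0], 0],
  [[-0.005, 0.035, 0], 0],
  [[-0.01, 0.035, 0], 0],
  [[-0.02, 0.035, 0], 0],
  [[-0.015, 0.025, 0], 0],
  [[0, 0, 0], 0],
  [[0, 0, 0], 0],
])

```text
time: 6.8
ee_pos: [0.3879, 0.2204, 0.1336]
orientation: [[-0.899, 0.437, -0.0], [0.437, 0.899, -0.0], [-0.0, -0.0, -1.0]]
wrist_force: [0.5, -0.0, -1.4]
width: 0.0219
```

```bash
python3 - <<'E'
from h import *
im=grab('scene'); a=im[120:320,200:460]; save(a,'s1.png',sc=3)
print(readout.observe()['ee_pos'])
E
```

```text
[0.38842689 0.21964975 0.13368486]
```

View pics/s1.png

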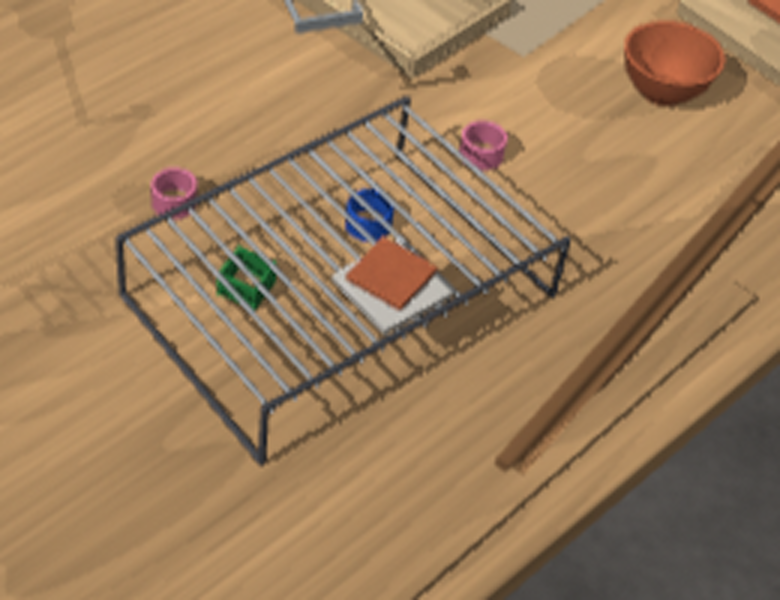

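The hook is held, with its crossbar at the top of the crop at (296-360, 15). The rack and blue cutter at (370,215) are undisturbed. I'll check that the held hook is level from depth.

```bash
python3 - <<'E'
from h import *
s=readout.observe(); R=np.array(s['orientation']); P=np.array(s['ee_pos'])
hx=-R[:,0]; hy=R[:,1]  # hook axes
grab('top')
for n in('scene','top'):
    p,im=cloud(n); q=p-P-0.035*hx
    X=q@hx;Y=q@hy;Z=p[...,2]
    for nm,m in(('shank',(X>.06)&(X<.135)&(abs(Y)<.03)),('bar',(X>.13)&(X<.175)&(Y>-.03)&(Y<.08))):
        m=m&(Z>.08)&(Z<.17)
        if m.sum(): print(n,nm,m.sum(),'X',np.percentile(X[m],[5,50,95]).round(4),'Y',np.percentile(Y[m],[5,50,95]).round(4),'Z',np.percentile(Z[m],[5,50,95]).round(4))
E
```

```text
scene shank 44 X [0.0656 0.0982 0.13  ] Y [-0.0022 -0.0005  0.0025] Z [0.134  0.1378 0.14  ]
scene bar 128 X [0.1378 0.1512 0.1545] Y [-0.0018  0.0259  0.0538] Z [0.129  0.1363 0.1414]
top shank 68 X [0.0644 0.0968 0.1318] Y [-0.0041 -0.0016  0.0006] Z [0.134  0.1391 0.1433]
top bar 77 X [0.1345 0.1483 0.1523] Y [-0.0032  0.0203  0.0516] Z [0.1329 0.1399 0.144 ]
```

Request:
step_arm([
  [[0, 0, -0.025], 0],
  [[0, 0, -0.025], 0],
  [[0, 0, -0.025], 0],
  [[0, 0, -0.015], 0],
  [[0, 0, -0.0025], 0],
  [[0, 0, 0], 0],
])

```text
time: 7.5
ee_pos: [0.3887, 0.2194, 0.0412]
orientation: [[-0.898, 0.44, -0.0], [0.44, 0.898, -0.001], [-0.0, -0.001, -1.0]]
wrist_force: [1.5, -0.5, -0.9]
width: 0.0216
```

Request:
step_arm([
  [[0.018, -0.008, 0], 0],
  [[0.018, -0.008, 0], 0],
  [[0.018, -0.008, 0], 0],
  [[0.018, -0.008, 0], 0],
  [[0.018, -0.008, 0], 0],
  [[0.018, -0.008, 0], 0],
  [[0.018, -0.008, 0], 0],
  [[0.01, -0.006, 0], 0],
  [[0, 0, 0], 0],
  [[0, 0, 0], 0],
])

```text
time: 8.5
ee_pos: [0.5236, 0.1586, 0.0415]
orientation: [[-0.899, 0.438, -0.0], [0.438, 0.899, 0.0], [0.001, 0.0, -1.0]]
wrist_force: [-1.3, -0.2, -1.6]
width: 0.0217
```

```bash
python3 - <<'E'
from h import *
im=grab('scene'); a=im[120:320,200:460]; t=grab('top'); save(np.hstack([cv2.resize(im[150:240,230:370],None,fx=3,fy=3,interpolation=2),cv2.resize(t[115:205,190:310],None,fx=3,fy=3,interpolation=2)]),'s2.png')
s=readout.observe(); R=s['orientation']; P=s['ee_pos']; print(P,s['wrist_force'],R)
B=np.array([.668,.1187]); d=B-P[:2]; print('cutter in hook', d@-R[:2,0]-.035, d@R[:2,1])
E
```

```text
[0.52307343 0.15908831 0.04123904] [ 0.23595103  0.42555108 -0.86591727] [[-8.99282184e-01  4.37367653e-01 -1.04350959e-03]
 [ 4.37367598e-01  8.99282769e-01  2.92573061e-04]
 [ 1.06637219e-03 -1.93291542e-04 -9.99999413e-01]]
cutter in hook 0.11299442212789937 0.027065682022232848
```

View pics/s2.png

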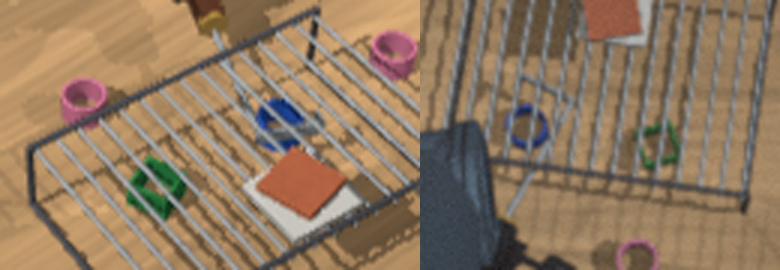

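In the top view, the blue ring at (527,127) lies inside the hook: the crossbar is at (525-572, 75-100) and the shank is to its right. I'll lower the hook.

Request:
step_arm([
  [[0, 0, -0.01], 0],
  [[0, 0, -0.01], 0],
  [[0, 0, -0.008], 0],
  [[0, 0, -0.005], 0],
  [[0, 0, -0.003], 0],
  [[0, 0, 0], 0],
  [[0, 0, 0], 0],
])

```text
time: 9.3
ee_pos: [0.5244, 0.1584, 0.0053]
orientation: [[-0.899, 0.438, 0.0], [0.438, 0.899, 0.0], [-0.0, 0.0, -1.0]]
wrist_force: [1.0, -0.1, -0.3]
width: 0.0217
```

Request:
step_arm([
  [[-0.0045, 0.0022, 0], 0],
  [[-0.0045, 0.0022, 0], 0],
  [[-0.0045, 0.0022, 0], 0],
  [[-0.0045, 0.0022, 0], 0],
  [[-0.0045, 0.0022, 0], 0],
  [[-0.0045, 0.0022, 0], 0],
  [[-0.0045, 0.0022, 0], 0],
  [[0, 0, 0], 0],
])

```text
time: 10.1
ee_pos: [0.4918, 0.1743, 0.0051]
orientation: [[-0.899, 0.437, -0.001], [0.437, 0.899, 0.0], [0.001, -0.0, -1.0]]
wrist_force: [-0.0, 0.4, -1.0]
width: 0.0218
```

```bash
python3 - <<'E'
from h import *
im=grab('scene'); t=grab('top'); save(np.hstack([cv2.resize(im[150:240,230:370],None,fx=3,fy=3,interpolation=2),cv2.resize(t[115:205,190:310],None,fx=3,fy=3,interpolation=2)]),'s3.png')
E
```

```text
(no output)
```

View pics/s3.png

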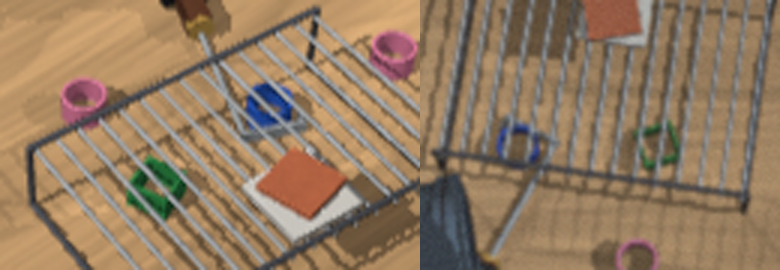

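The ring has moved with the hook and sits against the crossbar, now at top-crop (518,143). I'll keep pulling.

Request:
step_arm([
  [[-0.004, 0.002, 0], 0],
  [[-0.008, 0.004, 0], 0],
  [[-0.008, 0.004, 0], 0],
  [[-0.008, 0.004, 0], 0],
  [[-0.008, 0.004, 0], 0],
  [[-0.008, 0.004, 0], 0],
  [[-0.008, 0.004, 0], 0],
  [[-0.008, 0.004, 0], 0],
  [[-0.008, 0.004, 0], 0],
  [[-0.008, 0.004, 0], 0],
  [[-0.008, 0.004, 0], 0],
  [[-0.008, 0.004, 0], 0],
])

```text
time: 11.4
ee_pos: [0.4, 0.2202, 0.0052]
orientation: [[-0.899, 0.438, 0.0], [0.438, 0.899, 0.0], [-0.0, 0.0, -1.0]]
wrist_force: [0.9, -0.0, -0.8]
width: 0.0215
```

Request:
step_arm([
  [[-0.007, 0.003, 0], 0],
  [[-0.005, 0.003, 0], 0],
  [[-0.003, 0.001, 0], 0],
  [[0, 0, 0], 0],
  [[0, 0, 0], 0],
  [[0, 0, 0], 0],
  [[0.003, -0.0015, 0], 0],
  [[0.002, -0.001, 0], 0],
  [[0, 0, 0], 0],
])

```text
time: 12.3
ee_pos: [0.3914, 0.224, 0.0053]
orientation: [[-0.898, 0.439, 0.001], [0.439, 0.898, 0.0], [-0.001, 0.0, -1.0]]
wrist_force: [-0.1, -0.1, -1.3]
width: 0.0216
```

```bash
python3 - <<'E'
from h import *
im=grab('scene'); t=grab('top'); save(np.hstack([cv2.resize(im[90:210,230:370],None,fx=3,fy=3,interpolation=2),cv2.resize(t[115:235,170:290],None,fx=3,fy=3,interpolation=2)]),'s4.png')
p,i=cloud('top'); hsv=cv2.cvtColor(i,cv2.COLOR_RGB2HSV)
v,u=np.mgrid[:384,:512]
for n in('top','scene'):
    p,i=cloud(n); hsv=cv2.cvtColor(i,cv2.COLOR_RGB2HSV)
    m=(hsv[...,0]>108)&(hsv[...,0]<130)&(hsv[...,1]>120)&(p[...,2]>.012)&(p[...,2]<.03)&(abs(p[...,0]-.56)<.06)&(abs(p[...,1]-.16)<.06)
    q=p[m]; print(n,len(q),q.mean(0),cv2.minEnclosingCircle(q[:,:2].astype(np.float32)),q[:,2].max())
s=readout.observe(); print(s['ee_pos'],s['time'])
E
```

```text
top 48 [0.54385322 0.17937964 0.02325664] ((0.5445173978805542, 0.1802157163619995), 0.01971055381000042) 0.029360971047673212
scene 103 [0.54831394 0.18097325 0.01948505] ((0.5472744703292847, 0.18020415306091309), 0.022307733073830605) 0.025906363370343688
[0.39083457 0.22418377 0.00518388] 12.4
```

View pics/s4.png

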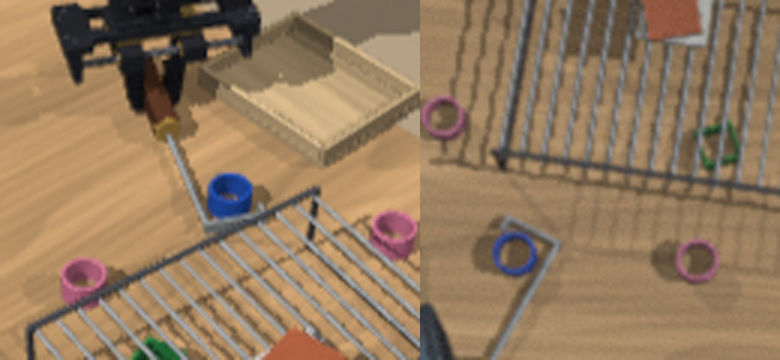

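The ring stands clear in front of the rack, at about (0.546, 0.180), which is rack x ≈ -0.178. It is inside the hook without being jammed. I'll lift the hook straight up and carry it back to the right.

Request:
step_arm([
  [[0, 0, 0.01], 0],
  [[0, 0, 0.015], 0],
  [[0, 0, 0.02], 0],
  [[0, 0, 0.03], 0],
  [[0, 0, 0.03], 0],
  [[0, 0, 0.015], 0],
  [[0.02, -0.02, 0], 0],
  [[0.02, -0.04, 0], 0],
  [[0, -0.04, 0], 0],
  [[0, -0.04, 0], 0],
  [[0, -0.04, 0], 0],
  [[0, -0.04, 0], 0],
])

```text
time: 13.6
ee_pos: [0.4303, 0.0029, 0.1259]
orientation: [[-0.899, 0.438, 0.0], [0.438, 0.899, 0.0], [-0.0, 0.001, -1.0]]
wrist_force: [0.3, -0.3, -1.0]
width: 0.0219
```

Request:
step_arm([
  [[0, -0.04, 0], 0],
  [[0, -0.04, 0], 0],
  [[0, -0.04, 0], 0],
  [[0, -0.04, 0], 0],
  [[0, -0.03, 0], 0],
  [[0, -0.015, 0], 0],
  [[0, 0, -0.03], 0],
  [[0, 0, -0.03], 0],
  [[0, 0, -0.03], 0],
  [[0, 0, -0.018], 0],
  [[0, 0, 0], 0],
  [[0, 0, 0], 0],
])

```text
time: 14.8
ee_pos: [0.4308, -0.2007, 0.0179]
orientation: [[-0.899, 0.438, 0.0], [0.438, 0.899, 0.0], [-0.0, 0.0, -1.0]]
wrist_force: [-0.4, -0.1, -0.9]
width: 0.0216
```

Request:
step_arm([
  [[0, 0, -0.006], 0],
  [[0, 0, -0.005], 0],
  [[0, 0, -0.003], 0],
  [[0, 0, 0], 0],
  [[0, 0, 0], 0],
])

```text
time: 15.3
ee_pos: [0.431, -0.2007, 0.0037]
orientation: [[-0.899, 0.438, 0.001], [0.438, 0.899, 0.0], [-0.001, 0.0, -1.0]]
wrist_force: [-0.8, 1.2, 4.6]
width: 0.0215
```

Request:
step_arm([
  [[0, 0, 0], 0],
  [[0, 0, 0], 0],
  [[0, 0, 0], 0],
  [[0, 0, 0], 0],
  [[0, 0, 0], 0],
  [[0, 0, 0], 0],
  [[0, 0, 0], 0],
  [[0, 0, 0], 0],
], gripper=-1)

```text
time: 16.1
ee_pos: [0.4307, -0.2007, 0.0032]
orientation: [[-0.899, 0.438, 0.0], [0.438, 0.899, 0.0], [-0.0, 0.0, -1.0]]
wrist_force: [-0.6, -0.4, -0.0]
width: 0.0835
```

Request:
step_arm([
  [[0, 0, 0.02], 0],
  [[0, 0, 0.03], 0],
  [[0, 0, 0.04], 0],
  [[0, 0, 0.04], 0],
  [[0, 0, 0.03], 0],
  [[0, 0.03, 0], 0],
  [[0.005, 0.04, 0], 4],
  [[0.005, 0.04, 0], 4],
  [[0.01, 0.04, 0], 4],
  [[0.01, 0.04, 0], 4],
  [[0.01, 0.04, 0], 4],
  [[0, 0.04, 0], 0],
])

```text
time: 17.3
ee_pos: [0.4717, 0.0711, 0.1635]
orientation: [[-0.995, 0.103, 0.001], [0.103, 0.995, 0.0], [-0.001, 0.0, -1.0]]
wrist_force: [-0.3, -0.8, 0.4]
width: 0.0881
```

Request:
step_arm([
  [[0.025, 0.035, 0], 0],
  [[0.025, 0.035, 0], 0],
  [[0.02, 0.03, 0], 0],
  [[0.004, 0.009, 0], 0],
  [[0, 0, 0], 0],
  [[0, 0, 0], 0],
])

```text
time: 17.9
ee_pos: [0.5439, 0.1766, 0.1629]
orientation: [[-0.994, 0.106, -0.001], [0.106, 0.994, -0.001], [0.001, -0.001, -1.0]]
wrist_force: [-0.4, -0.1, 0.7]
width: 0.0884
```

```bash
python3 - <<'E'
from h import *
for n in('wrist','top','scene'):
    grab(n)
    p,i=cloud(n); hsv=cv2.cvtColor(i,cv2.COLOR_RGB2HSV)
    m=(hsv[...,0]>108)&(hsv[...,0]<130)&(hsv[...,1]>120)&(p[...,2]>.018)&(p[...,2]<.03)&(abs(p[...,0]-.55)<.06)&(abs(p[...,1]-.18)<.06)
    q=p[m]
    if len(q)>3: print(n,len(q),q.mean(0),cv2.minEnclosingCircle(q[:,:2].astype(np.float32)))
s=readout.observe(); print(s['ee_pos'],s['time'])
p,i=cloud('top')  # hook lie check
c=np.array([.4307,-.2007]); a=np.arctan2(-.438,.899); R=np.array([[np.cos(a),-np.sin(a)],[np.sin(a),np.cos(a)]])
q=(p[...,:2]-c)@R; X=q[...,0]-.035;Y=q[...,1];Z=p[...,2]
for nm,m in(('handle back',(X>-.085)&(X<-.05)&(abs(Y)<.008)),('handle front',(X>-.02)&(X<.015)&(abs(Y)<.008)),('bar',(X>.147)&(X<.156)&(Y>0)&(Y<.05)&(Z>.005))): print(nm,m.sum(),np.percentile(Z[m],[10,50,90]).round(4))
E
```

```text
wrist 521 [0.54433058 0.18448303 0.02365147] ((0.5445188879966736, 0.1845456063747406), 0.019873376935720444)
top 12 [0.53715839 0.16649708 0.0240054 ] ((0.5398366451263428, 0.16988462209701538), 0.014633411541581154)
scene 64 [0.54853272 0.17992226 0.02201993] ((0.5456082820892334, 0.1788915991783142), 0.02298717200756073)
[0.54417115 0.17651214 0.16325767] 18.05
handle back 74 [0.0235 0.026  0.0295]
handle front 75 [0.0229 0.0268 0.0302]
bar 38 [0.006  0.0103 0.0149]
```

Request:
step_arm([
  [[0.001, 0.0055, -0.03], 0],
  [[0, 0, -0.03], 0],
  [[0, 0, -0.03], 0],
  [[0, 0, -0.03], 0],
  [[0, 0, -0.02], 0],
  [[0, 0, -0.012], 0],
  [[0, 0, -0.006], 0],
  [[0, 0, 0], 0],
  [[0, 0, 0], 0],
])

```text
time: 18.95
ee_pos: [0.5464, 0.1839, 0.0061]
orientation: [[-0.995, 0.105, 0.001], [0.105, 0.995, 0.0], [-0.001, 0.001, -1.0]]
wrist_force: [0.4, -0.1, 0.5]
width: 0.0878
```

Request:
step_arm([
  [[0, 0, 0], 0],
  [[0, 0, 0], 0],
  [[0, 0, 0], 0],
  [[0, 0, 0], 0],
  [[0, 0, 0], 0],
  [[0, 0, 0], 0],
  [[0, 0, 0], 0],
  [[0, 0, 0], 0],
], gripper=1, force=12)

```text
time: 19.75
ee_pos: [0.5457, 0.1838, 0.0052]
orientation: [[-0.995, 0.104, -0.0], [0.104, 0.995, -0.0], [0.0, -0.0, -1.0]]
wrist_force: [-1.1, -0.5, 0.5]
width: 0.0392
```

Request:
step_arm([
  [[0, 0, 0.015], 0],
  [[0, 0, 0.03], 0],
  [[0, 0, 0.035], 0],
  [[-0.01, 0.025, 0], 0],
  [[-0.015, 0.035, 0], 0],
  [[-0.015, 0.035, 0], 0],
  [[-0.015, 0.035, 0], 0],
  [[-0.01, 0.025, 0], 0],
  [[-0.004, 0.012, 0], 0],
  [[0, 0, 0], 0],
  [[0, 0, 0], 0],
])

```text
time: 20.85
ee_pos: [0.4777, 0.3491, 0.0856]
orientation: [[-0.994, 0.106, 0.001], [0.106, 0.994, -0.001], [-0.001, -0.001, -1.0]]
wrist_force: [0.1, 0.4, -0.6]
width: 0.0385
```

Request:
step_arm([
  [[0, 0, -0.025], 0],
  [[0, 0, -0.025], 0],
  [[0, 0, -0.014], 0],
  [[0, 0, 0], 0],
  [[0, 0, -0.005], 0],
  [[0, 0, -0.004], 0],
  [[0, 0, 0], 0],
  [[0, 0, 0], 0],
])

```text
time: 21.65
ee_pos: [0.4769, 0.351, 0.0127]
orientation: [[-0.995, 0.104, 0.001], [0.104, 0.995, 0.0], [-0.001, 0.0, -1.0]]
wrist_force: [0.8, -0.3, -0.6]
width: 0.0388
```

Request:
step_arm([
  [[0, 0, -0.0013], 0],
  [[0, 0, 0], 0],
  [[0, 0, 0], 0],
])

```text
time: 21.95
ee_pos: [0.477, 0.3511, 0.0112]
orientation: [[-0.995, 0.104, 0.001], [0.104, 0.995, 0.001], [-0.001, 0.001, -1.0]]
wrist_force: [0.7, 0.3, 1.0]
width: 0.0389
```

Request:
step_arm([
  [[0, 0, 0], 0],
  [[0, 0, 0], 0],
  [[0, 0, 0], 0],
  [[0, 0, 0], 0],
  [[0, 0, 0], 0],
  [[0, 0, 0], 0],
], gripper=-0.36)

```text
time: 22.55
ee_pos: [0.4766, 0.3508, 0.0109]
orientation: [[-0.995, 0.104, -0.0], [0.104, 0.995, -0.0], [0.0, -0.0, -1.0]]
wrist_force: [-0.1, -0.0, -0.4]
width: 0.06
```

Request:
step_arm([
  [[0, 0, 0.015], 0],
  [[0, 0, 0.025], 0],
  [[0, 0, 0.035], 0],
  [[0, 0, 0.04], 0],
  [[0, 0, 0.03], 0],
  [[0, 0.03, 0.03], 0],
  [[-0.01, 0.04, 0], 0],
  [[-0.03, 0.04, 0], 0],
  [[-0.03, 0.04, 0], 0],
  [[-0.03, 0.04, 0], 0],
  [[0, 0, 0], 0],
  [[0, 0, 0], 0],
])

```text
time: 23.75
ee_pos: [0.3754, 0.5419, 0.1867]
orientation: [[-0.995, 0.101, 0.0], [0.101, 0.995, 0.001], [-0.0, 0.001, -1.0]]
wrist_force: [0.6, -0.5, -0.2]
width: 0.0603
```

```bash
python3 - <<'E'
from h import *
for n in('top','scene'):
    im=grab(n)
    p,i=cloud(n); hsv=cv2.cvtColor(i,cv2.COLOR_RGB2HSV)
    m=(hsv[...,0]>108)&(hsv[...,0]<130)&(hsv[...,1]>120)&(p[...,2]>.008)&(p[...,2]<.05)&(abs(p[...,0]-.4765)<.06)&(abs(p[...,1]-.351)<.05)
    q=p[m]
    if len(q)>3: print(n,len(q),q.mean(0),np.percentile(q[:,2],[5,50,95]),cv2.minEnclosingCircle(q[:,:2].astype(np.float32)))
save(im,'s5.png',sc=1.5); print(readout.observe()['time'])
E
```

```text
top 54 [0.47477343 0.34754616 0.02779445] [0.01874548 0.02873259 0.03462042] ((0.4750361740589142, 0.3483489751815796), 0.020030442625284195)
scene 149 [0.47880728 0.34761562 0.0207938 ] [0.01022201 0.02091214 0.03066466] ((0.4786565601825714, 0.34833890199661255), 0.023212412372231483)
23.85
```

View pics/s5.png

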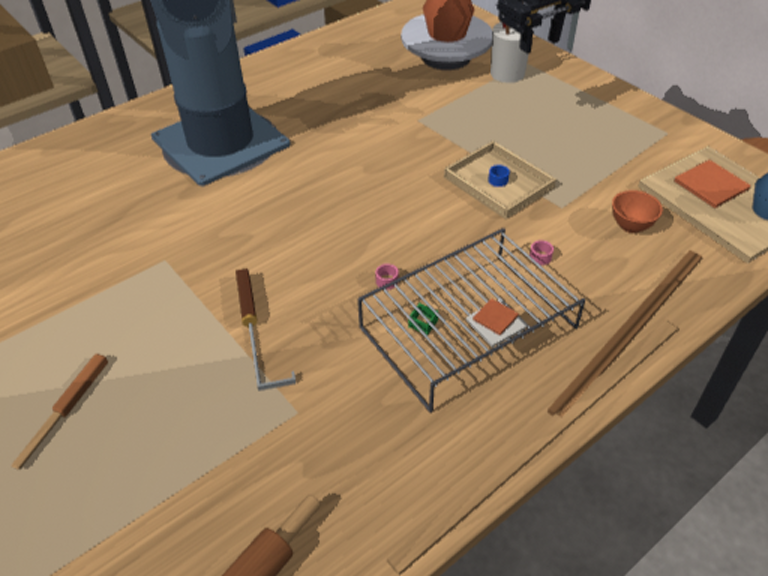

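The blue ring stands upright in the middle of the tray at (499,175). The hook lies flat at (255,330) and the gripper is clear in the air.

```bash
python3 -c "
from rig import env; print(env.hand_in())"
```

```text
the job is handed in; nothing more can be done
None
```

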